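Make up two calligraphy kits

ROBOT

A 6-joint arm with a two-finger parallel gripper is mounted at the origin on the work surface. World frame = base frame: x ahead of the robot, y to its left, z up, the work surface at z = 0. Lengths are in m, angles in degrees, forces in N, time in s.
With the tool pointing down it reaches from about 0.35 to 0.775 m from the base axis. Payload 7.3 kg.
Tool frame: the origin (TCP) lies midway between the tips of the shut fingers; the grasp point (between the pads) lies manip.grip_depth behind it (manip.grip_depth is the distance from the TCP to the grasp point, in m); z points along the fingers, x is the direction in which the jaws open and shut, and the axes are right-handed (so a half turn about z gives the same grasp; the last joint's range is limited). The gripper opens to 92 mm and grips with 3 to 60 N. Pads are 19 mm wide; open, the fingers measure 130 mm over their backs; the gripper's body (75 mm by 190 mm) begins 47 mm behind the grasp point.
Start: joints at [66.578, 19.595, 87.324, -0, 73.075, -8.365], TCP at [0.136, 0.507, 0.227] pointing down, gripper open.
Joint ranges: [-145.02, 145.02], [-44.19, 115.74], [2.07, 154.8], [-57.11, 237.11], [16.16, 152.29], [-177.93, 177.93]. Speed limits (degrees/s): [147.25, 147.25, 180, 180, 180, 180].

INTERFACE

Orientations are given as a 3x3 rotation matrix whose columns are the frame's x, y, z axes.
In Python, from rig import manip gives the robot as it stands. Calls block until the motion is done:
- manip.move_pose(position, orientation): joint-space move of the TCP to a pose.
- manip.servo_line(position, v=0.15, orientation=None, max_force=None): straight line of the TCP; orientation=None keeps the orientation; v is the mean speed in m/s. With max_force (N) it stops when the force on the tool has changed by that much, and returns True; else False.
- manip.goto_joints(angles): joint-space move.
- manip.let_go() and manip.gripper_close(): open the fingers fully, or close them until they stop; the grip force is fixed at half the most.
- manip.hold(seconds).
- manip.inverse_kinematics(position, orientation): joint angles nearest the present ones, or None.
- manip.get_obs(): the state.
- manip.snapshot(name): name is "scene" or "side" or "wrist"; returns the picture (420x560x3 uint8, blue, green, red); there is no depth.
- manip.get_calibration(name): a dict with "fx", "fy", "cx", "cy" (pixels), "k1" (the pictures are not rectified: a ray, as slopes to the right and down, at radius r is drawn at 1 + k1 r^2 times it, then the intrinsics apply), "R" (3x3) and "t" (3): a world point X has camera coordinates R X + t. Camera axes: x right, y down, z forward; pixel columns grow to the right and rows downward; lengths in m; the calibration is good to about 2 mm. A picture is of the moment at which its call begins: read the wrist's pose just before it. get_calibration takes no time and is no camera call; for the wrist camera it gives the pose at the moment of the call.
A pose or a line that the arm cannot do raises manip.MotionError and nothing moves.
- manip.finish_job(): hands the job in, once; it reports no verdict.
Trained networks look in the newest picture that a camera, given by its name, has taken for a name from the list of things; names that differ only in an ending like _2 or _b are one class to them, and where a whole thing is asked for, a point or a joint stands for the part that bears it (a point fixed in the world has none). Each returns a list of dicts, best first, with "confidence" (0 to 1); they miss things now and then, are a little off and sometimes report something else, mostly with a low value. They report only what shows in the picture. A call takes as long as a camera call. They do not tell look-alikes from the thing itself.
- manip.silhouettes(target, camera): "mask" (420x560 bool, what is visible of it) and "rect" ([left, top, right, bottom] in pixels, round what is visible of it).
- manip.spot_point(target, camera): "uv" ([column, row] in pixels: a listed point, or the origin of a listed thing).
The state is a dict: "time_s": time; "joints": joint angles; "qd": joint speeds; "joint_torque": joint torques, N m; "ee_pos": TCP position; "eef_rot": TCP orientation; "wrist_force": force on the tool from outside, world axes, zero at the start; "ft_torque": the same for the moment, N m; "gripper_width": finger opening in m.
Only numpy, scipy, OpenCV 4.12 (cv2) and the standard library are available. Lean on these libraries where they do the work, as an engineer would, in place of code of your own. Each camera call takes 0.05 s, during which the arm holds its last target.

TASK

Make up the two writing kits for the calligraphy class. In the long two-bay tray lay the long brass paperweight in the long bay and stand the ink bottle in the short bay; in the squarish three-bay tray lay the short brass paperweight in the bay that runs the full width, and stand the round seal-paste jar in the larger and the stone seal in the smaller of the two other bays. Everything must sit flat on the floor of its bay the way up it stands now, let go of, and the ink bowl and the inkstone that stand among the stock must be left where they are.

Things in the scene. Friction and masses are not known exactly. Their poses are not given: they have to be found in the camera images.
- long_tray: Long wooden tray, fixed, 68 (x) x 230 (y) x 12 mm high. Origin: centre of underside, on the table. Floor and walls 4 thick, all rims 12 above the table. Two bays: long bay 60 (x) x 152 (y), centred at x 0, y -35 mm in the tray's frame; short bay 60 x 62, at x 0, y +80. Stands left or right, turned up to 0.25 rad.
- square_tray: Squarish wooden tray, fixed, 144 (x) x 132 (y) x 12 mm high. Origin: centre of underside, on the table. Floor and walls 4 thick, all rims 12 above the table. Bays (tray frame): full-width bay 60 (x) x 124 (y), centred at x +38, y 0 mm; larger of the others 72 x 74, at x -32, y +25; smaller 72 x 46, at x -32, y -39. Stands left or right, turned up to 0.25 rad.
- long_weight: Long brass paperweight: a bar 26 (x) x 120 (y) x 24 mm high, with a scalloped top: six low round bumps in a row, up to 9 mm higher. Origin: centre of its underside. Loose, 0.3 to 0.52 kg. At the start it lies with its length along its own y, within 0.5 rad of world y.
- short_weight: Short brass paperweight: a bar 26 (x) x 72 (y) x 24 mm high, with a scalloped top: three round bumps, up to 9 mm higher. Origin: centre of its underside, length along its own y. Loose, 0.18 to 0.31 kg.
- ink_bottle: Closed round ink bottle of grey plastic with a plain paper band and a narrower black cap: body 40 mm in diameter up to 56 above its underside, then a shoulder, cap 27 in diameter, total height 80 mm. Origin: centre of its underside, z up. Loose, about 0.1 kg, standing.
- paste_jar: Low round white porcelain jar of seal paste with a thin blue line and a lid that does not come off: 50 in diameter, 36 mm high (the lid's upper edge, above 32, is bevelled). Origin: centre of its underside, z up. Loose, about 0.12 kg.
- seal: Stone seal: a square upright block of pale stone, 24 x 24 x 55 mm high. Origin: centre of its underside, z up, sides along its x and y. Loose, about 0.09 kg, standing.
- ink_bowl: Bystander, to be left alone: black lacquer bowl, 84 in diameter at the rim, 42 mm high, red inside. Origin: centre of its underside. Loose.
- inkstone: Bystander, to be left alone: dark grey stone slab with a raised edge, 60 (x) x 90 (y) x 19 mm high. Origin: centre of its underside. Loose, heavy.
Mind the look-alikes: they are no part of the job. Leave any green look-alike of the long_tray alone. Several things have the shape of the ink_bottle; the one meant has the colours described above.

How it is judged (in metres and radians):
At the end, for the whole second after the job is handed in: All five released, at rest, upright within 0.08 rad, underside within 3.5 mm of its bay floor. Offset from bay centre, mm (tray x, y): long weight 18, 21; bottle 11.5, 12.5; short weight 18, 27.5; jar 12.5, 14.5; seal 25, 13.5 (what the walls allow) (x of long_weight in the frame of long_tray between -0.018 and 0.018 m and y of long_weight in the frame of long_tray between -0.056 and -0.014 m and z of long_weight in the frame of long_tray between 0 and 0.0075 m and angle between each of long_weight, ink_bottle, short_weight, paste_jar, seal's own z axis and vertical below 0.08 rad and linear speed of each of long_weight, ink_bottle, short_weight, paste_jar, seal below 0.02 m/s and angular speed of each of long_weight, ink_bottle, short_weight, paste_jar, seal below 0.1 rad/s and x of ink_bottle in the frame of long_tray between -0.0115 and 0.0115 m and y of ink_bottle in the frame of long_tray between 0.0675 and 0.0925 m and z of ink_bottle in the frame of long_tray between 0 and 0.0075 m and x of short_weight in the frame of square_tray between 0.02 and 0.056 m and y of short_weight in the frame of square_tray between -0.0275 and 0.0275 m and z of short_weight in the frame of square_tray between 0 and 0.0075 m and x of paste_jar in the frame of square_tray between -0.0445 and -0.0195 m and y of paste_jar in the frame of square_tray between 0.0105 and 0.0395 m and z of paste_jar in the frame of square_tray between 0 and 0.0075 m and x of seal in the frame of square_tray between -0.057 and -0.007 m and y of seal in the frame of square_tray between -0.0525 and -0.0255 m and z of seal in the frame of square_tray between 0 and 0.0075 m); the robot touches nothing.
It fails at once if the ink bowl is pushed more than 25 mm (distance of ink_bowl from where it was at the start of the episode above 0.025 m).
It fails at once if the inkstone is pushed more than 25 mm (distance of inkstone from where it was at the start of the episode above 0.025 m).
It also fails if it takes over 115 s, if anything falls off the work surface, if the arm or the gripper's body presses on something with over 40 N, if the wrist force passes 120 N, or if a joint passes its speed limit or range.

## Working session

There is one attempt and no reset: what is moved stays moved. The work goes in short steps, each a Python script; the robot and the scene stay as the last script left them, time stands still between calls to the robot, and variables do not carry over. Pictures are saved under pics/ and viewed, and the job is handed in when it is done.

```bash
ls; mkdir -p pics; python3 - <<'E'
from rig import manip
import cv2,numpy as np
print(manip.grip_depth, manip.get_obs())
for n in ["scene","side","wrist"]:
    im=manip.snapshot(n); cv2.imwrite(f"pics/{n}0.png",im)
    c=manip.get_calibration(n); print(n,{k:np.round(v,4).tolist() for k,v in c.items()}, 'pos',np.round(-np.array(c['R']).T@np.array(c['t']),3))
E
```

```text
pics
0.0188 {'time_s': 0.0, 'joints': array([ 6.65769926e+01,  1.96340502e+01,  8.73767946e+01, -1.07401579e-03,
        7.30743858e+01, -8.36626363e+00]), 'qd': array([ 0.05894061,  0.02847943,  0.16025955, -0.02536146, -0.00260485,
        0.0158836 ]), 'joint_torque': array([ 3.82552080e-04, -4.31232512e+01, -2.44226682e+01,  7.18720886e-02,
        5.58517501e-02, -1.05313893e-04]), 'ee_pos': array([0.13621371, 0.50660383, 0.22606923]), 'eef_rot': array([[ 2.59769831e-01,  9.65670391e-01, -5.74871920e-04],
       [ 9.65669437e-01, -2.59770391e-01, -1.37210137e-03],
       [-1.47433237e-03, -1.98705700e-04, -9.99998893e-01]]), 'wrist_force': array([ 0.11518859,  0.04980328, -0.10913969]), 'ft_torque': array([-0.0402817 , -0.03597669, -0.03291718]), 'gripper_width': 0.09202761393768845}
scene {'fx': 457.1789, 'fy': 457.1789, 'cx': 274.9285, 'cy': 206.677, 'k1': -0.1113, 'R': [[-0.8869, 0.4619, 0.0012], [0.3108, 0.5988, -0.7382], [-0.3417, -0.6543, -0.6746]], 't': [0.3903, -0.1115, 1.5007]} pos [0.894 0.868 0.93 ]
side {'fx': 485.7785, 'fy': 485.7785, 'cx': 278.3134, 'cy': 206.958, 'k1': -0.098, 'R': [[0.9977, -0.0681, -0.007], [-0.0486, -0.6326, -0.7729], [0.0482, 0.7715, -0.6345]], 't': [-0.4288, 0.0658, 1.035]} pos [ 0.381 -0.786  0.704]
wrist {'fx': 340.9975, 'fy': 340.9975, 'cx': 276.4164, 'cy': 211.815, 'k1': -0.0784, 'R': [[0.2591, 0.9659, 0.0001], [0.9209, -0.247, 0.3016], [0.2914, -0.0781, -0.9534]], 't': [-0.5251, -0.0379, 0.3906]} pos [0.057 0.528 0.384]
```

View pics/scene0.png

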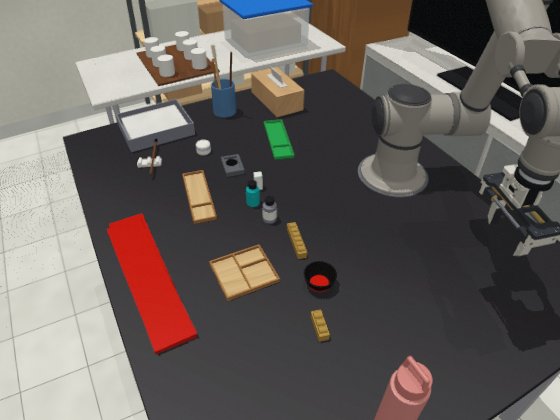

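View pics/side0.png

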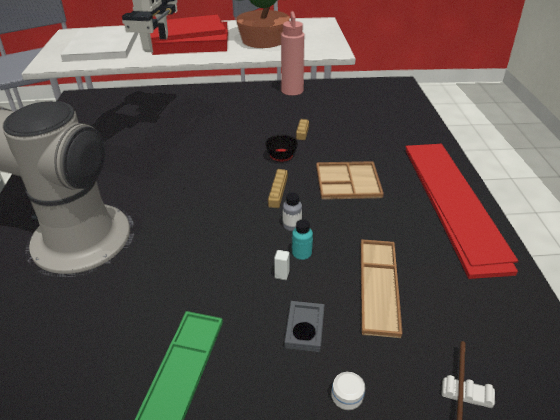

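View pics/wrist0.png

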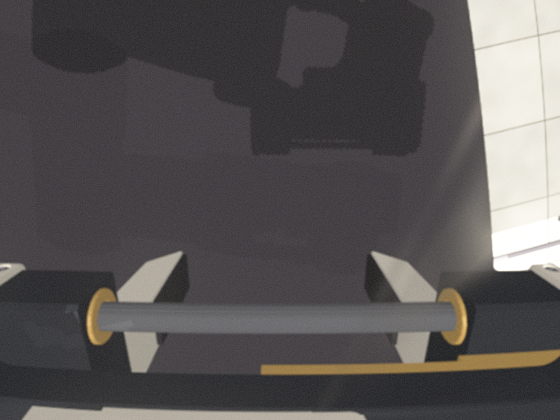

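The scene picture shows the wooden long tray at (199,195), the square tray at (244,271) and the long weight at (297,240). The short weight is at (320,325), the bowl at (320,280), the inkstone at (232,164), the jar at (203,147) and the seal at (258,181). There are two bottles, teal at (253,195) and grey with a paper band at (270,211). The green long tray at (278,139) is a look-alike.

```bash
cat > h.py <<'E'
from rig import manip
import cv2,numpy as np
def K(c): return np.array([[c['fx'],0,c['cx']],[0,c['fy'],c['cy']],[0,0,1.]])
def ray(c,uv):
    # distortion: distorted = u*(1+k1 r^2)
    p=cv2.undistortPoints(np.array(uv,float).reshape(-1,1,2),K(c),np.array([c['k1'],0,0,0.])).reshape(-1,2)
    d=np.c_[p,np.ones(len(p))]@np.array(c['R'])
    o=-np.array(c['R']).T@np.array(c['t'])
    return o,d/np.linalg.norm(d,axis=1,keepdims=True)
def onplane(c,uv,z):
    o,d=ray(c,uv); return o+d*((z-o[2])/d[:,2])[:,None]
def proj(c,X):
    X=np.array(X,float).reshape(-1,3)
    return cv2.projectPoints(X,cv2.Rodrigues(np.array(c['R']))[0],np.array(c['t'],float),K(c),np.array([c['k1'],0,0,0.]))[0].reshape(-1,2)
def tri(c1,u1,c2,u2):
    o1,d1=ray(c1,u1);o2,d2=ray(c2,u2)
    A=np.stack([d1[0],-d2[0]],1); s=np.linalg.lstsq(A,o2-o1,rcond=None)[0]
    a=o1+s[0]*d1[0];b=o2+s[1]*d2[0]
    return (a+b)/2,np.linalg.norm(a-b)
E
python3 - <<'E'
from h import *
import pickle
C={n:manip.get_calibration(n) for n in("scene","side")}
D={}
ims={n:manip.snapshot(n) for n in C}
for t in "long_tray square_tray long_weight short_weight ink_bottle paste_jar seal ink_bowl inkstone".split():
    for n in C:
        D[t,n]=manip.silhouettes(t,n)
        P=manip.spot_point(t,n)
        for d in D[t,n][:4]: 
            print(t,n,'M',round(d['confidence'],2),np.round(d['rect']).tolist(),int(d['mask'].sum()))
        for d in P[:4]:
            print(t,n,'P',round(d['confidence'],2),np.round(d['uv'],1),np.round(onplane(C[n],d['uv'],0)[0],4))
pickle.dump((C,D,ims),open('d0.pkl','wb'))
a=cv2.resize(ims['scene'][170:235,230:300],None,fx=8,fy=8,interpolation=cv2.INTER_CUBIC)
cv2.imwrite('pics/bottles.png',a)
print(manip.get_obs()['time_s'])
E
```

```text
long_tray scene M 0.82 [185.0, 172.0, 219.0, 225.0] 1221
long_tray scene M 0.72 [266.0, 120.0, 292.0, 158.0] 766
long_tray scene M 0.7 [221.0, 153.0, 244.0, 177.0] 389
long_tray scene M 0.17 [303.0, 261.0, 336.0, 294.0] 767
long_tray scene P 0.97 [198.4 198.5] [ 0.615 -0.175  0.   ]
long_tray scene P 0.66 [277.4 138. ] [ 0.2447 -0.3557  0.    ]
long_tray scene P 0.22 [204.4 150.3] [ 0.5068 -0.4064  0.    ]
long_tray side M 0.88 [137.0, 315.0, 223.0, 420.0] 4643
long_tray side M 0.56 [361.0, 236.0, 402.0, 338.0] 3566
long_tray side P 0.76 [178.3 375.9] [ 0.2428 -0.3492  0.    ]
long_tray side P 0.7 [378.5 286. ] [ 0.6097 -0.1821  0.    ]
square_tray scene M 0.63 [209.0, 243.0, 279.0, 301.0] 2342
square_tray scene P 0.9 [243.5 270.5] [0.6104 0.1488 0.    ]
square_tray side M 0.64 [319.0, 157.0, 383.0, 199.0] 2097
square_tray side P 0.75 [346.2 176.7] [0.6102 0.1755 0.    ]
long_weight scene M 0.89 [284.0, 223.0, 309.0, 258.0] 436
long_weight scene P 0.75 [296.5 244.1] [0.4407 0.1306 0.    ]
long_weight side M 0.57 [264.0, 172.0, 284.0, 205.0] 460
long_weight side P 0.35 [282.1 274.3] [
[... 1069 characters left out ...]
-0.1796  0.    ]
seal scene P 0.52 [260.9 186.2] [ 0.4178 -0.139   0.    ]
seal scene P 0.23 [297.  242.9] [0.4373 0.1273 0.    ]
seal side M 0.92 [274.0, 248.0, 288.0, 280.0] 384
seal side P 0.71 [281.5 274.1] [ 0.4267 -0.1368  0.    ]
ink_bowl scene M 0.74 [305.0, 262.0, 336.0, 294.0] 780
ink_bowl scene P 0.97 [317.6 284.4] [0.4619 0.2776 0.    ]
ink_bowl side M 0.65 [264.0, 136.0, 301.0, 163.0] 629
ink_bowl side P 0.78 [280.3 155.6] [0.4543 0.2823 0.    ]
inkstone scene M 0.77 [221.0, 153.0, 244.0, 181.0] 410
inkstone scene P 0.66 [228.6 166.4] [ 0.4681 -0.2815  0.    ]
inkstone side M 0.93 [283.0, 302.0, 324.0, 353.0] 1638
inkstone side P 0.57 [304.3 331.4] [ 0.4566 -0.2754  0.    ]
2.05
```

View pics/bottles.png

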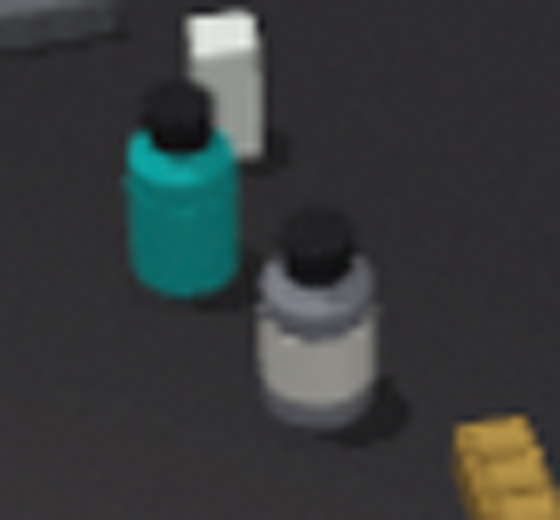

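```bash
cat >> h.py <<'E'
def Rz(th):
    c,s=np.cos(np.radians(th)),np.sin(np.radians(th))
    return np.array([[c,s,0],[s,-c,0],[0,0,-1.]])
def snap_w(name):
    c=manip.get_calibration('wrist'); im=manip.snapshot('wrist'); cv2.imwrite(f'pics/{name}.png',im)
    import pickle; pickle.dump((c,im),open(name+'.pkl','wb')); return c,im
E
python3 - <<'E'
from h import *
for i,ty in enumerate([0.22,-0.06,-0.31]):
    manip.move_pose([0.5,ty,0.3],Rz(0))
    o=manip.get_obs(); print(o['time_s'],o['ee_pos'].round(4),o['joints'].round(0))
    manip.hold(0.2)
    snap_w(f'w{i}')
E
```

```text
3.7667 [0.4995 0.2209 0.2999] [16. 19. 76.  0. 85. 16.]
5.1 [ 0.5002 -0.0591  0.3001] [-15.  15.  83.   0.  83. -16.]
6.3333 [ 0.5003 -0.3088  0.3001] [-39.  24.  69.   0.  87. -39.]
```

There are two bottles in the scene picture. The teal one at (253,195) has no band, so it is a look-alike. The one at (270,211) is grey with a pale paper band and a black cap, which fits the description, and the crop confirms it.

View pics/w0.png

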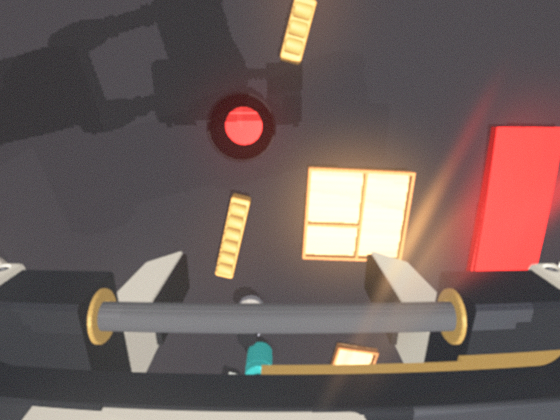

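View pics/w1.png

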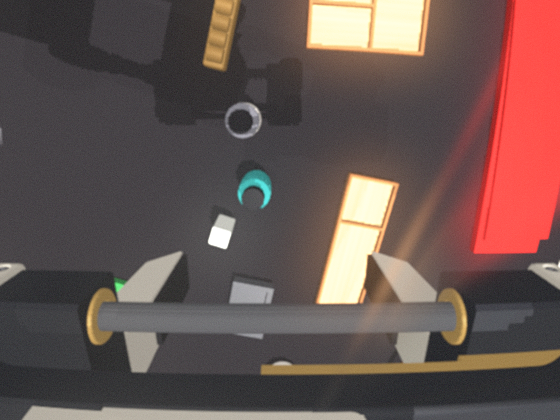

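View pics/w2.png

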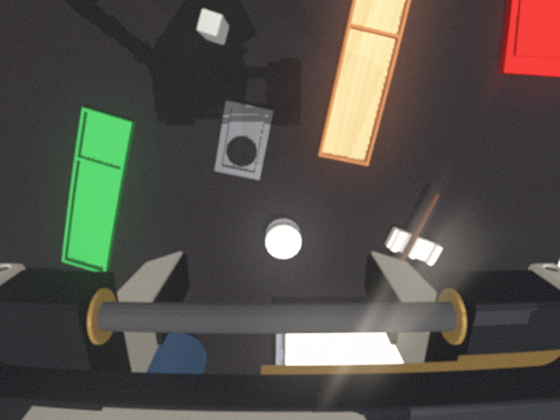

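```bash
cat >> h.py <<'E'
import pickle
from scipy.optimize import minimize
def box(sx,sy,z0,z1):
    return np.array([[a*sx/2,b*sy/2,z] for a in(-1,1) for b in(-1,1) for z in(z0,z1)])
def cyl(prof,n=40):
    t=np.linspace(0,2*np.pi,n,endpoint=False)
    return np.concatenate([np.c_[r*np.cos(t),r*np.sin(t),np.full(n,z)] for r,z in prof])
def weightm(L): # bar plus bumps approximated
    P=[box(26e-3,L,0,.024)]
    n=6 if L>.1 else 3; p=L/n
    for i in range(n):
        P.append(box(26e-3,p*.35,.033,.033)+[0,(i-(n-1)/2)*p,0])
    return np.concatenate(P)
MODELS=dict(long_tray=box(.068,.230,0,.012),square_tray=box(.144,.132,0,.012),long_weight=weightm(.12),short_weight=weightm(.072),
 ink_bottle=cyl([(.02,0),(.02,.056),(.0135,.06),(.0135,.08)]),paste_jar=cyl([(.025,0),(.025,.032),(.022,.036)]),seal=box(.024,.024,0,.055))
def place(M,p,z=0):
    c,s=np.cos(p[2]),np.sin(p[2]); return M@np.array([[c,-s,0],[s,c,0],[0,0,1]]).T+[p[0],p[1],z]
SH=3
def render(c,M,p,shape,z=0,up=4):
    uv=proj(c,place(M,p,z)); h=cv2.convexHull(uv.astype(np.float32))[:,0]
    im=np.zeros((shape[0],shape[1]),np.uint8)
    cv2.fillConvexPoly(im,np.round(h*2**SH*1.0).astype(np.int32),255,cv2.LINE_AA,SH)
    return im.astype(np.float32)/255
def fit(views,M,p0,z=0,yaw=True,sc=(.004,.004,.05)):
    # views: list of (calib, mask float, valid bool)
    def cost(q):
        p=np.array(p0,float); p[:len(q)]=p[:len(q)]+np.array(q)*np.array(sc[:len(q)])
        num=den=0
        for c,m,v in views:
            r=render(c,M,p,m.shape,z); num+=(np.abs(r-m)*v).sum(); den+=(m*v).sum()
        return num/den
    best=None
    n=3 if yaw else 2
    for s in ([0],[-.3,.3])[0 if not yaw else 0]:
      pass
    x=np.zeros(n)
    for k in range(3):
        S=np.vstack([x]+[x+e*(3 if k==0 else 1) for e in np.eye(n)])
        r=minimize(cost,x,method='Nelder-Mead',options=dict(initial_simplex=S,xatol=.01,fatol=1e-5,maxiter=300)); x=r.x
    p=np.array(p0,float); p[:n]+=x*np.array(sc[:n]); return p,r.fun
def compmask(bw,seed):
    n,l=cv2.connectedComponents(bw.astype(np.uint8)); k=l[seed[1],seed[0]]
    return (l==k).astype(np.float32) if k else np.zeros(bw.shape,np.float32)
def wood(im):
    f=im.astype(float); b,g,r=f[...,0],f[...,1],f[...,2]
    return (r>75)&(r-b>25)&(g>.45*r)
E
cat > m1.py <<'E'
from h import *
V={n:pickle.load(open(n+'.pkl','rb')) for n in('w0','w1','w2')}
valid=np.zeros((420,560),bool); valid[:250,:]=1; valid[240:,100:190]=0; valid[240:,360:]=0
def go(name,items,p0,yaw=True,fn=wood):
    vs=[]
    for n,seed in items:
        c,im=V[n]; bw=fn(im); m=compmask(bw,seed)
        cn=cv2.findContours(m.astype(np.uint8),cv2.RETR_EXTERNAL,cv2.CHAIN_APPROX_NONE)[0]
        cv2.drawContours(mm:=np.zeros((420,560),np.uint8),cn,-1,1,-1)
        vs.append((c,mm.astype(np.float32),valid))
    p,f=fit(vs,MODELS[name],p0,yaw=yaw); print(name,p[:2].round(4),'yaw deg',np.degrees(p[2]).round(2),'cost',round(f,3))
    for (n,s),(c,m,v) in zip(items,vs):
        r=render(c,MODELS[name],p,m.shape); cn=cv2.findContours((r>.5).astype(np.uint8),0,1)[0]; OV[n]=cv2.drawContours(OV[n],cn,-1,(255,0,255),1)
        print('  single',n,fit([(c,m,v)],MODELS[name],p,yaw=yaw)[0].round(4))
    return p
OV={n:V[n][1].copy() for n in V}
E
cat > r1.py <<'E'
from m1 import *
P={}
P['square_tray']=go('square_tray',[('w0',(340,190))],[.61,.16,0])
P['long_tray']=go('long_tray',[('w1',(370,190)),('w2',(360,80))],[.61,-.18,-.2])
P['long_weight']=go('long_weight',[('w0',(232,240))],[.44,.11,-.2])
P['short_weight']=go('short_weight',[('w0',(297,40))],[.515,.37,-.2])
white=lambda im:(im.min(axis=2)>75)
P['seal']=go('seal',[('w1',(220,238)),('w2',(211,25))],[.42,-.135,-.2],fn=white)
P['paste_jar']=go('paste_jar',[('w2',(283,238))],[.515,-.405,0],yaw=False,fn=white)
pickle.dump(P,open('P.pkl','wb'))
for n in OV: cv2.imwrite(f'pics/ov_{n}.png',OV[n])
cv2.imwrite('pics/ov_all.png',np.vstack([cv2.resize(OV[n][:265],None,fx=.75,fy=.75) for n in OV]))
E
python3 r1.py
```

```text
square_tray [0.61 0.16] yaw deg 0.0 cost inf
  single w0 [0.61 0.16 0.  ]
long_tray [ 0.6106 -0.1833] yaw deg -11.01 cost 0.516
  single w1 [ 0.5898 -0.1632 -0.5245]
  single w2 [ 0.62   -0.1865 -0.291 ]
long_weight [0.4387 0.1259] yaw deg -13.39 cost 0.039
  single w0 [ 0.4387  0.1262 -0.2368]
short_weight [0.5243 0.3901] yaw deg -14.63 cost 0.093
  single w0 [ 0.5243  0.3901 -0.2554]
seal [ 0.4273 -0.1383] yaw deg -15.06 cost 0.904
  single w1 [ 0.4043 -0.1408  0.1592]
  single w2 [ 0.4274 -0.1381 -0.3242]
paste_jar [ 0.5107 -0.4036] yaw deg 0.0 cost 0.167
  single w2 [ 0.5107 -0.4036  0.    ]h.py:56: RuntimeWarning: divide by zero encountered in scalar divide
  return num/den
  np.max(np.abs(fsim[0] - fsim[1:])) <= fatol):
```

```bash
python3 - <<'E'
from m1 import *
for n,pts in dict(w0=[(340,190),(385,210),(340,240),(300,190),(290,190),(420,200),(430,150)],w1=[(370,190),(350,270),(330,200),(222,219),(220,238),(200,238),(410,230)],w2=[(360,80),(283,238),(283,222),(211,25),(300,190)]).items():
    for p in pts: print(n,p,V[n][1][p[1],p[0]])
E
```

```text
w0 (340, 190) [239 255 255]
w0 (385, 210) [246 255 255]
w0 (340, 240) [241 255 255]
w0 (300, 190) [ 92 112 138]
w0 (290, 190) [ 90 100 128]
w0 (420, 200) [101 123 152]
w0 (430, 150) [89 86 99]
w1 (370, 190) [226 254 255]
w1 (350, 270) [209 251 255]
w1 (330, 200) [ 73  84 104]
w1 (222, 219) [195 202 203]
w1 (220, 238) [255 255 255]
w1 (200, 238) [86 84 88]
w1 (410, 230) [ 83 102 137]
w2 (360, 80) [177 234 253]
w2 (283, 238) [255 255 255]
w2 (283, 222) [146 140 136]
w2 (211, 25) [220 229 227]
w2 (300, 190) [64 62 71]
```

View pics/ov_all.png

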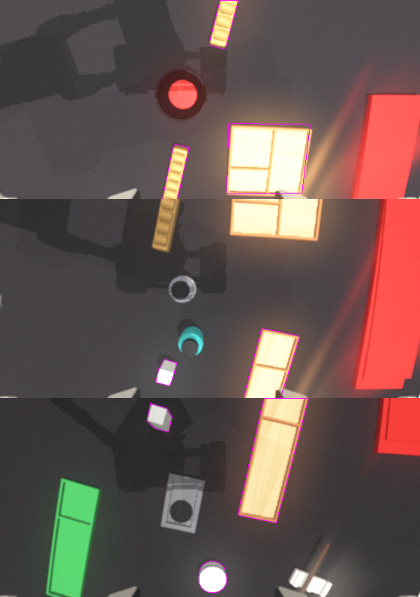

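```bash
cat > r1.py <<'E'
from m1 import *
P={}
def wd(im):
    f=im.astype(float); b,g,r=f[...,0],f[...,1],f[...,2]
    return ((r>150)&(g>.5*r))|((r>150)&(r-b>70)&(g>.45*r))
P['square_tray']=go('square_tray',[('w0',(340,190))],[.61,.16,0],fn=wd)
P['long_tray']=go('long_tray',[('w1',(370,190)),('w2',(360,80))],[.61,-.18,-.2],fn=wd)
P['long_weight']=go('long_weight',[('w0',(232,240))],[.44,.11,-.2])
P['short_weight']=go('short_weight',[('w0',(297,40))],[.515,.37,-.2])
white=lambda im:(im.min(axis=2)>115)
P['seal']=go('seal',[('w1',(220,238)),('w2',(211,25))],[.42,-.135,-.2],fn=white)
P['paste_jar']=go('paste_jar',[('w2',(283,238))],[.515,-.405,0],yaw=False,fn=white)
pickle.dump(P,open('P.pkl','wb'))
a=[OV['w0'][0:280,190:430],OV['w1'][0:280,190:430],OV['w2'][0:280,190:430]]
cv2.imwrite('pics/ov2.png',cv2.resize(np.hstack(a),(798,310)))
a=[cv2.resize(OV['w0'][155:275,290:430],(800-400,343)),cv2.resize(OV['w1'][165:285,290:430],(400,343))]
cv2.imwrite('pics/ov3.png',np.hstack(a))
E
python3 r1.py
```

```text
square_tray [0.6122 0.1553] yaw deg -2.4 cost 0.266
  single w0 [ 0.6122  0.1552 -0.0407]
long_tray [ 0.6115 -0.1835] yaw deg -10.8 cost 0.027
  single w1 [ 0.6122 -0.1844 -0.1817]
  single w2 [ 0.6115 -0.1832 -0.1884]
long_weight [0.4387 0.1259] yaw deg -13.39 cost 0.039
  single w0 [ 0.4387  0.1262 -0.2368]
short_weight [0.5243 0.3901] yaw deg -14.63 cost 0.093
  single w0 [ 0.5243  0.3901 -0.2554]
seal [ 0.4275 -0.1386] yaw deg -18.49 cost 0.109
  single w1 [ 0.4276 -0.1388 -0.3061]
  single w2 [ 0.4272 -0.1378 -0.4541]
paste_jar [ 0.5106 -0.4063] yaw deg 0.0 cost 0.038
  single w2 [ 0.5106 -0.4063  0.    ]
```

View pics/ov2.png

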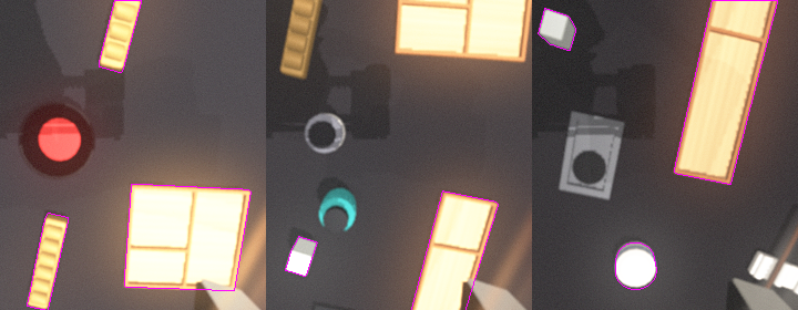

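View pics/ov3.png

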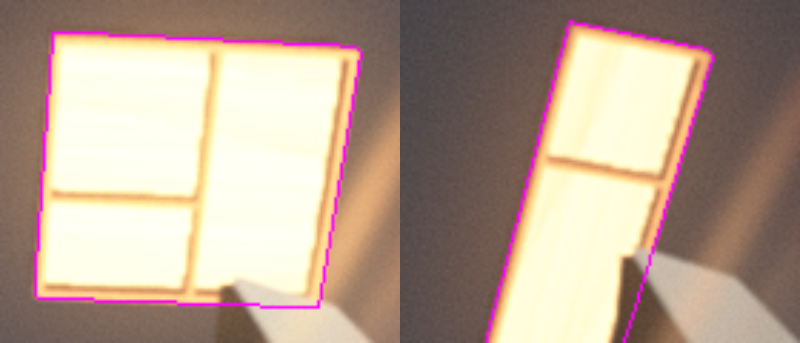

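```bash
cat > r2.py <<'E'
from m1 import *
import m1
m1.valid[240:292,200:355]=1
P=pickle.load(open('P.pkl','rb'))
def br(im):
    f=im.astype(float); return (f[...,2]>85)&(f[...,2]-f[...,0]>35)&(f[...,1]>.5*f[...,2])
P['long_weight']=go('long_weight',[('w0',(232,240)),('w1',(221,40))],P['long_weight'],fn=br)
c,im=V['w1']
for rad,z in((None,.056),):
    g=cv2.medianBlur(im[...,1],3)[95:145,215:272]
    ring=(g>np.median(V['w1'][1][60:160,300:340,1])+25)
    ys,xs=np.nonzero(ring); (cc,r)=cv2.minEnclosingCircle(np.c_[xs,ys].astype(np.float32)); print(cc[0]+215,cc[1]+95,r,len(xs))
    print(onplane(c,[[cc[0]+215,cc[1]+95]],z))
cap=onplane(c,[[240,124]],.08);print('cap',cap)
for X in [[.464,.004,0],[.464,.004,.056],[.464,.004,.08]]: print(proj(c,[X]))
print('red',onplane(V['w0'][0],[[490,126],[473,270]],0.0))
cv2.imwrite('pics/bz.png',cv2.resize(im[85:150,205:280],None,fx=8,fy=8,interpolation=cv2.INTER_CUBIC))
pickle.dump(P,open('P.pkl','wb'))
E
python3 r2.py
```

```text
long_weight [0.4387 0.1266] yaw deg -13.73 cost 0.084
  single w0 [ 0.4386  0.1263 -0.2404]
  single w1 [ 0.438   0.1274 -0.2101]
243.09615325927734 119.90384674072266 18.735586166381836 587
[[0.46227011 0.00705473 0.056     ]]
cap [[0.46107085 0.00369492 0.08      ]]
[[248.44678036 120.54131898]]
[[244.66186227 122.62630816]]
[[242.70150327 123.70728356]]
red [[7.88790011e-01 2.81109062e-01 0.00000000e+00]
 [8.02373714e-01 6.57101088e-02 5.55111512e-17]]
```

```bash
sleep 1
```

```text
(no output)
```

View pics/bz.png

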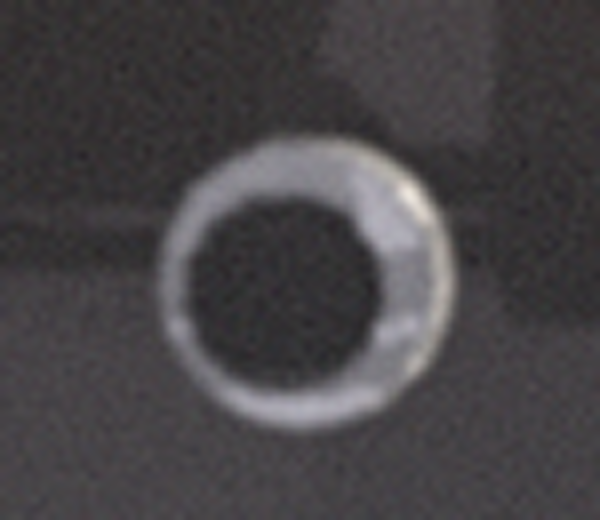

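Measured: bottle at about (0.462, 0.006), with the cap fit and the ring fit agreeing to within 2 mm. Now I'll place the long weight first.

```bash
cat >> h.py <<'E'
def tw(tray,xy):
    P=pickle.load(open('P.pkl','rb')); t=P[tray]; return place(np.array([[*xy,0.]]),t)[0][:2],np.degrees(t[2])
def pick(xy,th,h,hov=.16):
    manip.move_pose([*xy,hov],Rz(th)); manip.servo_line([*xy,h],v=.12)
    o=manip.get_obs(); print('at',o['ee_pos'].round(4))
    manip.gripper_close(); manip.hold(.1); print('width',manip.get_obs()['gripper_width'].round(4))
    manip.servo_line([*xy,hov],v=.15); o=manip.get_obs(); print('lifted width',o['gripper_width'].round(4),'F',o['wrist_force'].round(2),'t',o['time_s'])
def put(xy,th,h,hov=.16,drop=.0007,rel=True):
    manip.move_pose([*xy,hov],Rz(th)); manip.servo_line([*xy,h+.03],v=.15)
    hit=manip.servo_line([*xy,h+.004+drop],v=.04,max_force=8)
    o=manip.get_obs(); print('place at',o['ee_pos'].round(4),'goal z',h+.004+drop,'hit',hit,'F',o['wrist_force'].round(2))
    if rel:
        manip.let_go(); manip.hold(.15); manip.servo_line([*xy,hov],v=.2); print('t',manip.get_obs()['time_s'])
E
python3 - <<'E'
from h import *
P=pickle.load(open('P.pkl','rb')); p=P['long_weight']
pick(p[:2],np.degrees(p[2]),.011)
manip.hold(.1); c,im=snap_w('held_lw')
im=manip.snapshot('side'); cv2.imwrite('pics/side1.png',cv2.resize(im[60:260,180:420],None,fx=3,fy=3))
E
```

```text
at [0.4391 0.1267 0.0115]Traceback (most recent call last):
  File "<stdin>", line 3, in <module>
  File "h.py", line 77, in pick
    manip.gripper_close(); manip.hold(.1); print('width',manip.get_obs()['gripper_width'].round(4))
                                                         ^^^^^^^^^^^^^^^^^^^^^^^^^^^^^^^^^^^^^^
AttributeError: 'float' object has no attribute 'round'
```

```bash
sed -i "s/manip.get_obs()\['gripper_width'\].round(4)/round(manip.get_obs()['gripper_width'],4)/; s/o\['gripper_width'\].round(4)/round(o['gripper_width'],4)/" h.py
python3 - <<'E'
from h import *
o=manip.get_obs(); print(o['gripper_width'],o['ee_pos'],o['wrist_force'])
p=pickle.load(open('P.pkl','rb'))['long_weight']
manip.servo_line([*p[:2],.16],v=.12); o=manip.get_obs(); print(o['gripper_width'],o['wrist_force'],o['ft_torque'],o['time_s'])
c,im=snap_w('held_lw')
im=manip.snapshot('side'); cv2.imwrite('pics/side1.png',cv2.resize(im[60:260,180:420],None,fx=3,fy=3))
E
```

```text
0.02583310427903474 [0.43848917 0.12663014 0.0109543 ] [-1.24604205  0.04520262  0.89081693]
0.02575449152177825 [ 0.03314218 -0.1496959  -4.79591928] [-0.02616128  0.04765121 -0.00020074] 12.2
```

View pics/side1.png

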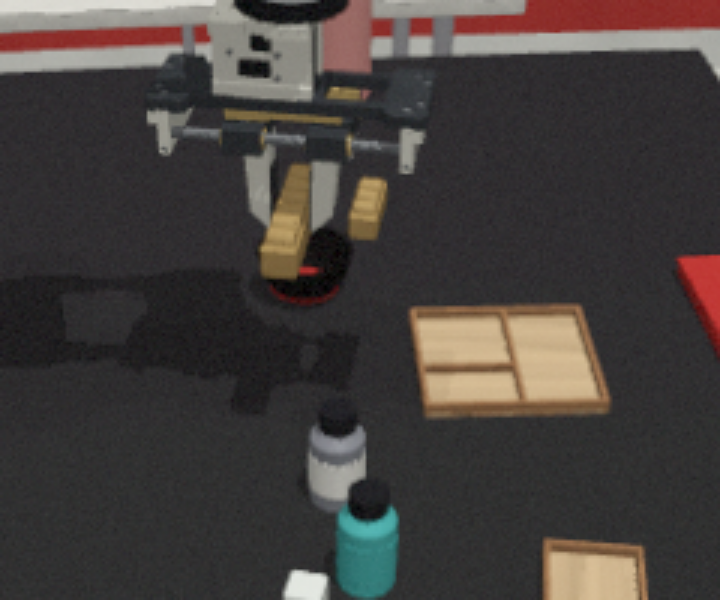

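View pics/held_lw.png

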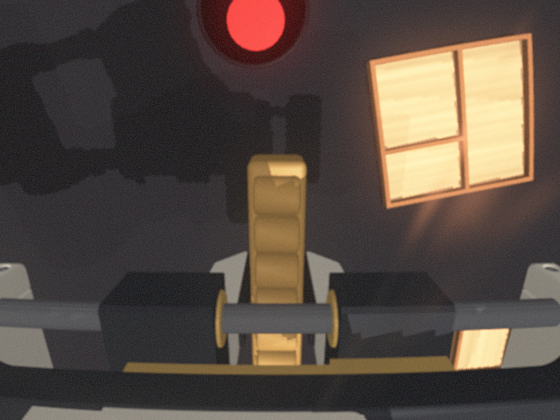

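The wrist and side pictures show the long weight level between the jaws at a width of 25.8 mm. The wrist carries 4.8 N with almost no moment. Next I'll place it, then pick the bottle.

```bash
python3 - <<'E'
from h import *
xy,th=tw('long_tray',(0,-.035)); print(xy,th)
put(xy,th,.011)
c,im=snap_w('after_lw')
im=manip.snapshot('side'); cv2.imwrite('pics/side2.png',cv2.resize(im[180:380,280:480],None,fx=3,fy=3))
E
```

```text
[ 0.60496714 -0.21789715] -10.797119958419655
place at [ 0.6043 -0.2176  0.015 ] goal z 0.0157 hit True F [-0.34  0.16  5.76]
t 17.4833
```

View pics/side2.png

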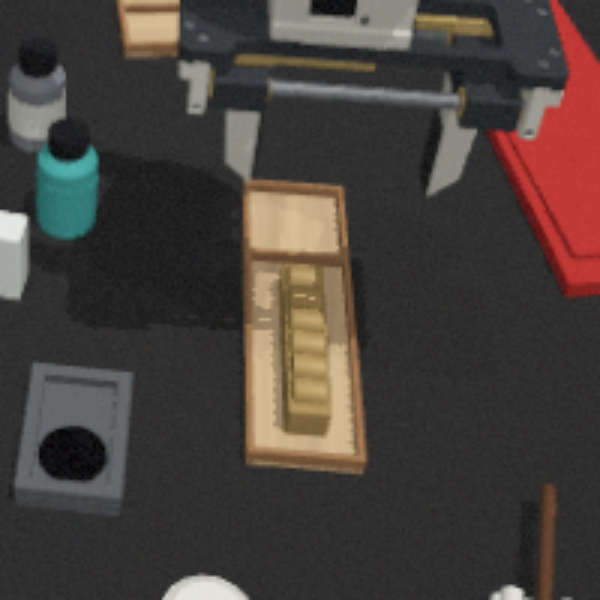

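View pics/after_lw.png

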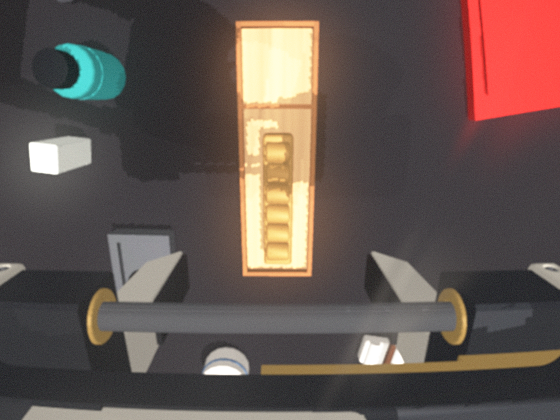

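The long weight lies centred in the long bay, at (278,200) in the wrist picture. Next come the grey bottle and then the seal.

```bash
python3 - <<'E'
from h import *
pick([.462,.006],-10,.021)
xy,th=tw('long_tray',(0,.080)); print(xy,th)
put(xy,th,.021)
c,im=snap_w('after_bot')
p=pickle.load(open('P.pkl','rb'))['seal']
pick(p[:2],np.degrees(p[2]),.020)
c,im=snap_w('held_seal')
cv2.imwrite('pics/c1.png',np.vstack([cv2.imread('pics/after_bot.png')[:290],cv2.imread('pics/held_seal.png')[:290]]))
E
```

```text
at [0.4625 0.0059 0.0215]
width 0.0392
lifted width 0.0394 F [-0.5  -0.11 -0.8 ] t 21.9667
[ 0.62651032 -0.10493304] -10.797119958419655
place at [ 0.6258 -0.1048  0.025 ] goal z 0.0257 hit True F [-0.37 -0.05  5.04]
t 26.25
at [ 0.428  -0.1387  0.0205]
width 0.0238
lifted width 0.0239 F [-0.62  0.07 -1.04] t 30.6833
```

View pics/c1.png

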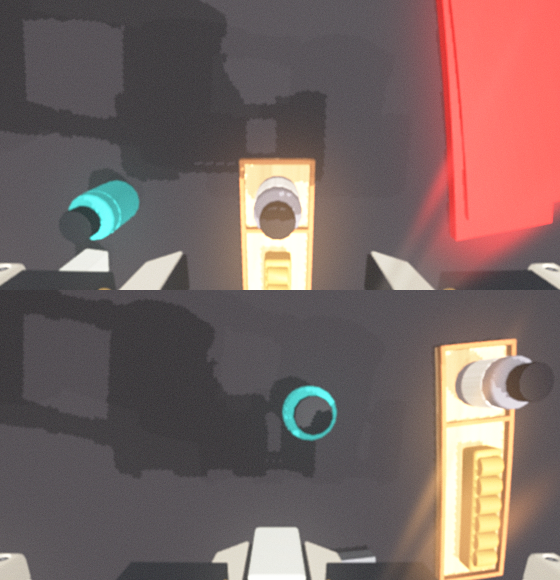

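The bottle stands in the short bay and the seal is held. Next: place the seal, then the jar.

```bash
python3 - <<'E'
from h import *
xy,th=tw('square_tray',(-.045,-.039)); print(xy,th)
put(xy,th,.020)
snap_w('after_seal')
pick(pickle.load(open('P.pkl','rb'))['paste_jar'][:2],-5,.012)
snap_w('held_jar')
cv2.imwrite('pics/c2.png',np.vstack([cv2.imread('pics/after_seal.png')[:290],cv2.imread('pics/held_jar.png')[:290]]))
E
```

```text
[0.5656298  0.11819116] -2.400675938290682
place at [0.565  0.1181 0.024 ] goal z 0.0247 hit True F [-1.39  0.35  4.3 ]
t 35.55
at [ 0.511  -0.4067  0.0129]
width 0.0488
lifted width 0.0486 F [ 0.63  0.37 -1.83] t 40.8833
```

View pics/c2.png

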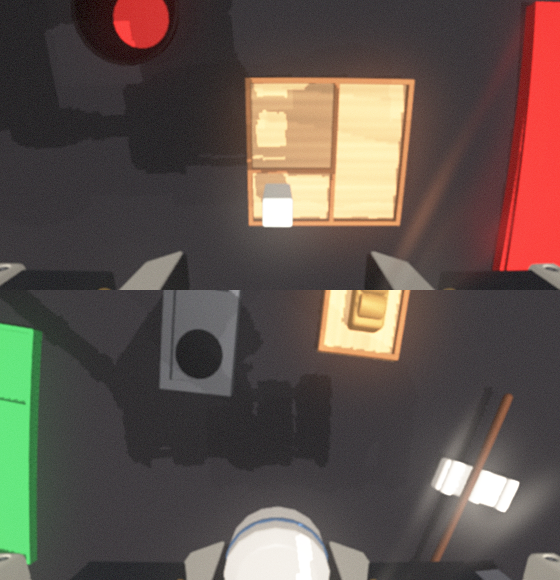

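The seal is in the smaller bay at (278,205). The jar is held upright in the jaws. I'll check the square tray's pose once more in that picture, then place the jar.

```bash
python3 - <<'E'
from h import *
c,im=pickle.load(open('after_seal.pkl','rb'))
b,g,r=[im[...,i].astype(float) for i in range(3)]
bw=((r>85)&(r-b>30)&(g>.5*r)|(im.min(2)>150)); bw[250:]=0
m=compmask(cv2.morphologyEx(bw.astype(np.uint8),cv2.MORPH_OPEN,np.ones((5,5))),(370,150))
cn=max(cv2.findContours(m.astype(np.uint8),0,1)[0],key=cv2.contourArea); mm=np.zeros(m.shape,np.uint8); cv2.drawContours(mm,[cn],-1,1,-1)
v=np.zeros(m.shape,bool); v[:250]=1
P=pickle.load(open('P.pkl','rb'))
print(P['square_tray'],fit([(c,mm.astype(np.float32),v)],MODELS['square_tray'],P['square_tray']))
xy,th=tw('square_tray',(-.036,.025)); print(xy,th)
put(xy,th,.012)
snap_w('after_jar')
manip.move_pose([.51,.33,.2],Rz(-10)); snap_w('look_sw')
cv2.imwrite('pics/c3.png',np.vstack([cv2.imread('pics/after_jar.png')[:290],cv2.imread('pics/look_sw.png')[:290]]))
E
```

```text
[ 0.61222391  0.155272   -0.0418997 ] (array([ 0.61152286,  0.1555784 , -0.03867479]), np.float64(0.021912211552262306))
[0.57730269 0.181758  ] -2.400675938290682
place at [0.5766 0.1817 0.0159] goal z 0.0167 hit True F [-0.52  0.95  5.21]
t 46.5333
```

View pics/c3.png

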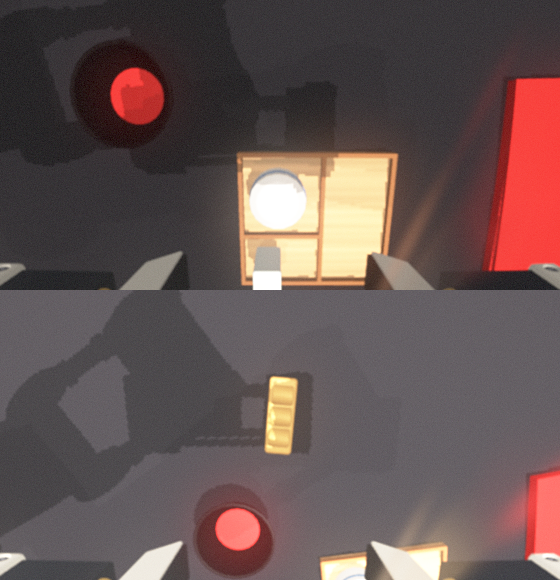

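The tray refit agrees to within 1 mm. The jar stands in the larger bay at (278,200), and the short weight is fully in view.

```bash
python3 - <<'E'
from h import *
c,im=pickle.load(open('look_sw.pkl','rb'))
b,g,r=[im[...,i].astype(float) for i in range(3)]
bw=(r>120)&(r-b>35)&(g>.5*r)
m=compmask(bw,(281,130)); cn=max(cv2.findContours(m.astype(np.uint8),0,1)[0],key=cv2.contourArea); mm=np.zeros(m.shape,np.uint8); cv2.drawContours(mm,[cn],-1,1,-1)
P=pickle.load(open('P.pkl','rb'))
p,f=fit([(c,mm.astype(np.float32),np.ones(m.shape,bool))],MODELS['short_weight'],[.524,.385,-.25]); print(p,f)
assert f<.12 and abs(p[0]-.522)<.01 and abs(p[1]-.385)<.012
pick(p[:2],np.degrees(p[2]),.011)
xy,th=tw('square_tray',(.045,-.010)); print(xy,th)
put(xy,th,.011)
manip.move_pose([.6,.08,.3],Rz(0)); snap_w('after_sw')
cv2.imwrite('pics/scene9.png',manip.snapshot('scene')); im=manip.snapshot('side'); cv2.imwrite('pics/side9.png',cv2.resize(im[100:350,250:450],None,fx=3,fy=2.4))
E
```

```text
[ 0.52436182  0.39032668 -0.25410407] 0.04313196986913681
at [0.5249 0.3906 0.0119]
width 0.0256
lifted width 0.0257 F [-0.17  0.56 -2.37] t 51.4167
[0.65676554 0.14339584] -2.400675938290682
place at [0.6561 0.1433 0.015 ] goal z 0.0157 hit True F [-1.   -1.27  4.61]
t 56.2583
```

View pics/after_sw.png

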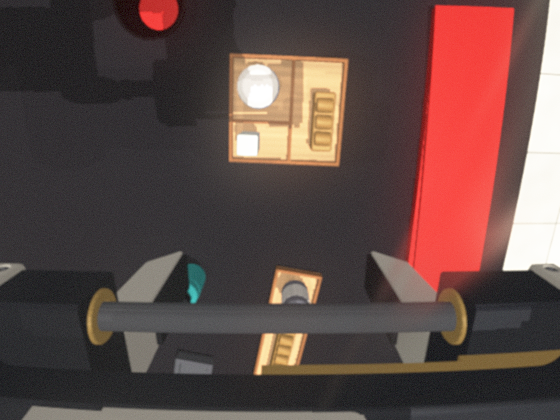

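View pics/side9.png

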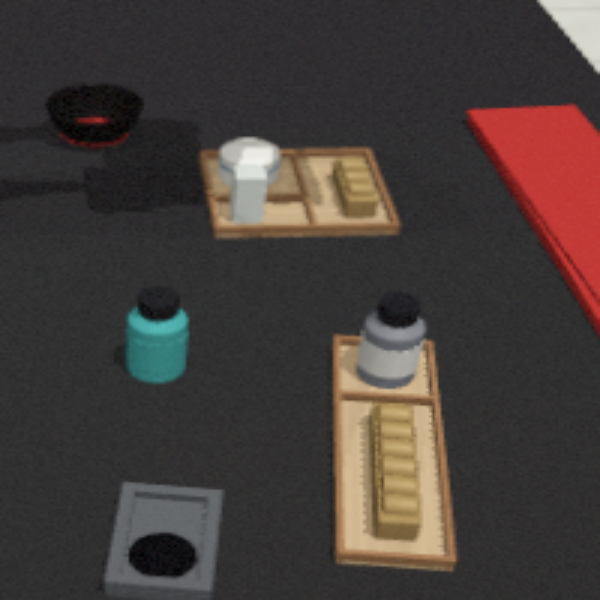

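View pics/scene9.png

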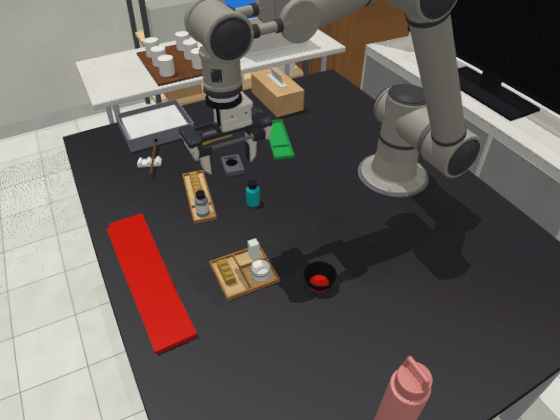

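All five look seated. One numeric check follows, with model outlines at the intended poses over a fresh wrist view of each tray.

```bash
python3 - <<'E'
from h import *
P=pickle.load(open('P.pkl','rb'))
T=dict(long_weight=('long_tray',(0,-.035)),ink_bottle=('long_tray',(0,.08)),short_weight=('square_tray',(.045,-.01)),paste_jar=('square_tray',(-.036,.025)),seal=('square_tray',(-.045,-.039)))
manip.move_pose([.59,.13,.2],Rz(0)); A=snap_w('f0')
manip.move_pose([.6,-.24,.2],Rz(0)); B=snap_w('f1')
out=[]
for (c,im),tr in((A,'square_tray'),(B,'long_tray')):
    o=im.copy()
    def dr(M,p,z,col):
        h=cv2.convexHull(proj(c,place(M,p,z)).astype(np.float32)); cv2.polylines(o,[np.round(h*8).astype(np.int32)],True,col,1,cv2.LINE_AA,3)
    dr(MODELS[tr],P[tr],0,(255,0,255))
    for k,(t,xy) in T.items():
        if t==tr: w,th=tw(t,xy); dr(MODELS[k],[*w,np.radians(th)],.004,(255,255,0))
    out.append(o[:290,150:480])
cv2.imwrite('pics/fin.png',cv2.resize(np.hstack(out),(798,350)))
print(manip.get_obs()['time_s'])
for t in('ink_bowl','inkstone'):
    manip.snapshot('side')
    for d in manip.spot_point(t,'side')[:1]: print(t,onplane(manip.get_calibration('side'),d['uv'],0)[0].round(4))
E
```

```text
59.1167
ink_bowl [0.4573 0.2811 0.    ]
inkstone [ 0.461  -0.2691  0.    ]
```

View pics/fin.png

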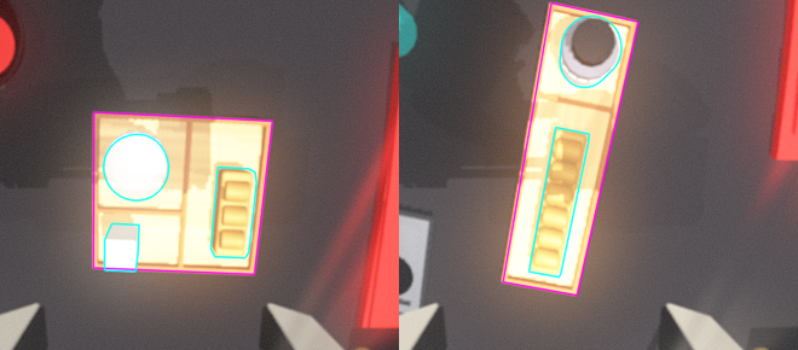

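In both trays the model outlines fall on the objects to within about 2 mm, so everything is inside its limits. I'm handing in.

```bash
python3 - <<'E'
from h import *
print(manip.finish_job()); o=manip.get_obs(); print(o['time_s'],o['gripper_width'])
E
```

```text
the job is handed in; nothing more can be done
None
the job is handed in; nothing more can be done
```

I made up both writing kits and handed the job in with about 60 s of the 115 s used. `finish_job` gives no verdict, so success rests on my own checks.

- **Long tray:** the long weight is in the long bay and the grey, paper-banded bottle is in the short bay. I left the teal bottle and the green tray alone.
- **Square tray:** the short weight is in the full-width bay, the jar in the larger bay and the seal in the smaller one.

**Last checks:**
- Each object met the bay floor within 1 mm of the expected height before I let go.
- Final wrist pictures with the model outlines drawn over them agree to about 2 mm in both trays. The smallest margin to a limit at the intended positions is about 8.5 mm, for the jar's x.
- The fingers were open and clear of everything at hand-in.
- The detector put the bowl about 3 mm and the inkstone about 8 mm from where it first saw them. This is probably detector scatter, because the arm came near neither and the limit is 25 mm.

No check failed. The first square-tray fit had a poor score (0.27) because of a light streak in the picture. A later fit scored 0.02 and gave the same pose within 1 mm.

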